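# Seat the board carrier in the stencil printer

## Robot

A 6-joint arm with a two-finger parallel gripper is mounted at the origin on the work surface. World frame = base frame: x ahead of the robot, y to its left, z up, the work surface at z = 0. Lengths are in m, angles in rad, forces in N, time in s.
With the tool pointing down it reaches from about 0.375 to 0.975 m from the base axis. Payload 3.8 kg.
Tool frame: the origin (TCP) lies midway between the tips of the shut fingers; the grasp point (between the pads) lies 19 mm behind it; z points along the fingers, y is the line along which they close (so a half turn about z gives the same grasp; the last joint's range is limited). The gripper opens to 85 mm and grips with 20 to 120 N. Pads are 22 mm wide; open, the fingers measure 114 mm over their backs; the gripper's body (76 mm by 85 mm) begins 54 mm behind the grasp point. The pads swing forward as they close: fully open they stand 13 mm farther back than shut.
Start: joints at [1.197, 0.264, 1.604, -0, 1.274, -0.037], TCP at [0.223, 0.637, 0.231] pointing down, gripper open.
Joint ranges: [-2.63, 2.63], [-0.94, 2.18], [0.31, 2.57], [-1.31, 4.45], [0, 2.66], [-2.55, 2.55]. Speed limits (rad/s): [2.57, 2.57, 3.14, 3.14, 3.14, 3.14].

## Interface

Orientations are given as a rotation vector (axis times angle).
In Python, from workcell import bot gives the robot as it stands.
- The arm moves only by the tool jog_arm, never from a script. Its argument "motion" is a list of rows, each a list of 5 numbers: the opening, from -1 (shut) to 1 (fully open), then the shift along the tool's x, y, z in mm, then the turn about the tool's z in degrees. In form: [[claw, x, y, z, twist], ...]. A call has 1 to 10 rows; each row shifts and turns the commanded pose from where the row before left it, along the tool's axes as they then stand; what a row does not reach is not made up. A row lasts 1/12 s, in which the tool goes at most 41.7 mm and 7.16 degrees, less where a joint would pass 70% of its speed; a pose out of reach is approached as far as the arm can. A call with a gripper value outside its range is refused whole. The fingers move at their own pace and stop on an object; "force" is the grip in N (left out, the last holds). Time passes only in rows, so rows that do not move let the fingers close. It gives the time, the measured TCP pose, the force, the opening and the grip force at its end, in the units of the state.
- bot.read_state(): the state, without advancing time (a new reading comes with each control period).
- bot.read_camera(name): name is "side" or "top"; returns (picture, depth): 400x640x3 uint8, red, green, blue; 400x640 float32, m along the optical axis (not along the pixel's ray), 0 where there is no reading.
- bot.get_calibration(name): a dict with "vfov" (degrees; the focal length in pixels is half the picture's height over the tangent of half this angle, whatever the lens; pixels are square), "cx", "cy" (the principal point, pixels), "rvec" (rotation vector, rad) and "tvec" (3), from world to camera coordinates, as OpenCV has them. Camera axes: x right, y down, z forward; pixel columns grow to the right and rows downward; lengths in m; the calibration is good to about 2 mm. A picture is of the moment at which its call begins. get_calibration takes no time and is no camera call.
- bot.finish_job(): hands the job in; it is judged then, once.
The state is a dict: "time": time; "q": joint angles; "joint_vel": joint speeds; "joint_torque": joint torques, N m; "tool_pos": TCP position; "tcp_rot": TCP orientation; "wrist_force": force on the tool from outside, world axes, zero at the start; "torque": the same for the moment, N m; "width": opening from 0.0 (shut) to 1.0 (fully open); "grip_force": force on a finger pad.
Only numpy, scipy, OpenCV 4.12 (cv2) and the standard library are available. Lean on these libraries where they do the work, as an engineer would, in place of code of your own. Each camera call takes 0.05 s, during which the arm holds its last target. There are 200 camera calls.

## Task

The black carrier with the green bare board lies loose and askew on the bed of the stencil printer: without picking it up, push it along the bed by its edges until it sits flush against both blue stop rails, the rear one and the left one, and push the sliding clamp (by its red tab) up against its free right side so that it is held there. Touch only the carrier's edges, not the face of the board, and leave the jar, the squeegee and the loose things around the printer where they are. Then take the fingers clear.

Things in the scene. Friction and masses are not known exactly. Their poses are not given: they have to be found in the camera images.
- printer: bench-top stencil printer, fixed. Aluminium bed 320 mm (its x) by 440 mm (its y), top 32 mm above the bench. Origin: bed centre at bench height; x to the printer's rear (roughly away from the robot), y to its left, z up. Its 300 x 300 mm stencil frame stands tipped up and leaning outward from a hinge at y = +205 mm, up to 350 mm above the bench
- rear_stop (a point): middle of the front face of the rear blue stop rail, 4 mm above the bed, at printer x = +85 mm. The fixed rail runs along y for 190 mm, 16 mm wide, 8 mm high; the carrier's rear edge belongs against this face
- left_stop (a point): middle of the inner (right) face of the left blue stop rail, 4 mm above the bed, at printer y = +75 mm. The fixed rail runs along x for 115 mm, 16 mm wide, 8 mm high; the carrier's left edge belongs against this face
- seat (a point): the point on the bed's top, axes parallel to the printer's, where the carrier's origin lies when the carrier is flush against both rails (printer x = +25, y = +25, z = +32 mm)
- carrier: loose black board carrier, a flat plate 120 mm (its x) by 100 mm (its y) by 12 mm thick, about 0.3 kg, sliding freely on the bed; origin at the centre of its underside, z up, x roughly to the printer's rear. It starts 30 to 70 mm in front of its seat and 20 to 50 mm right of it, turned by up to 0.25 rad
- board: bare green circuit board let into the top of the carrier and fixed to it, 92 x 72 mm, its face 1.6 mm above the carrier's top; 14 mm of carrier stay free all round it. Origin at its centre at the level of the carrier's top, axes as the carrier's
- clamp (a joint): the sliding edge clamp's travel in m: 0 fully back (right), growing along the printer's +y towards the left rail, up to 0.15; 0.140 when it touches a carrier sitting against the left rail. Slides with about 3 N of friction, no spring, stays where it is left, and pushes the carrier ahead of it. Starts between 0 and 0.03
- clamp_face (a point): middle of the clamp's flat pressing face (100 mm long along the printer's x, 8 mm high), 4 mm above the bed. The clamp's blue bar is 16 mm wide behind this face
- clamp_tab (a point): middle of the outer (right) face of the clamp's upright red push tab, which is 60 mm long (printer x), 6 mm thick and reaches 30 mm above the bed; this point lies 22 mm to the right of clamp_face and 20 mm above the bed. Push here towards the printer's +y
- jar: small round solder-paste jar with a green lid, 54 mm across and 50 mm high, standing on the printer's bed at its front left corner; origin at the centre of its underside
- squeegee: printing squeegee lying on the bed behind the rear stop rail: orange grip 30 x 180 x 22 mm with a 200 mm steel blade; origin at the centre of its underside, long along its y
- tweezers: steel tweezers, 125 mm long, 11 mm wide, 7 mm high, lying on the bench between the robot and the printer, on the right; long along x, origin near the middle
- screwdriver: yellow-handled screwdriver, 170 mm long, lying on the bench on the robot's left; long along x
- spool: solder spool standing on its flange, black and silver, 60 mm across, 48 mm high, on the bench right of the printer; origin at the centre of its underside
- flask: small blue bottle with a white cap, 44 mm across, 110 mm high, on the bench right of the printer; origin at the centre of its underside
- cutters: side cutters with red handles, 120 mm long, 65 mm wide, 15 mm high, lying on the bench right of the printer; origin near the middle
Mind the look-alikes: they are no part of the job. Of the things that look like the carrier, the middle-sized one is meant.

How it is judged:
At the end, for the whole second after the job is handed in: The carrier lies flat on the bed within 3 mm of its seat against both the rear and the left stop rail and square to them within 0.025 rad, the clamp's face is within 2.5 mm of the carrier's right side, and all is at rest (x of carrier in the frame of seat between -0.003 and 0.003 m and y of carrier in the frame of seat between -0.003 and 0.003 m and z of carrier in the frame of seat below 0.003 m and angle between the x axis of carrier and the x axis of seat, either way round below 0.025 rad and y of clamp_face in the frame of carrier above -0.0525 m and linear speed of carrier below 0.005 m/s and velocity of joint clamp below 0.005 m/s); the robot touches nothing.
It fails at once if the carrier is lifted more than 6 mm off the bed or tipped (z of carrier in the frame of seat above 0.006 m or angle between carrier's own z axis and vertical above 0.12 rad).
It fails at once if the robot touches the face of the board (contact force between any of the fingers, the arm and board above 1 N).
It fails at once if the jar, squeegee, tweezers, screwdriver, spool, flask or cutters are moved more than 20 mm (distance of any of jar, squeegee, tweezers, screwdriver, spool, flask, cutters from where it was at the start of the episode above 0.02 m).
It also fails if it takes over 58 s, if anything falls off the work surface, if the arm or the gripper's body presses on something with over 40 N, if the wrist force passes 120 N, or if a joint passes its speed limit or range.

## Working session

There is one attempt and no reset: what is moved stays moved. The work goes in short steps, Python scripts to look and compute and a tool call to move; the robot and the scene stay as the last step left them, time stands still between calls to the robot, and variables do not carry over. Pictures are saved under pics/ and viewed, at most 10 in all, crops included, and the job is handed in when it is done.

Besides the shell and the picture viewer there is one more tool, called after "Request:" as a command line: name --pt "numbers of a row" for each row, then --argument value for the rest. jog_arm: Moves the arm, as the interface text tells. Its arguments: {"type":"object","properties":{"motion":{"type":"array"},"force":{"type":"number"}},"required":["motion"]}

```bash
ls; mkdir -p pics
cat > h.py <<'E'
import numpy as np, cv2
from workcell import bot
def cal(n):
    c=bot.get_calibration(n); f=200/np.tan(np.radians(c["vfov"])/2)
    K=np.array([[f,0,c["cx"]],[0,f,c["cy"]],[0,0,1]]); R=cv2.Rodrigues(np.array(c["rvec"],float))[0]
    return K,R,np.array(c["tvec"],float).ravel(),c
def cloud(n,depth):
    K,R,t,_=cal(n); v,u=np.mgrid[:400,:640]
    p=np.stack([(u-K[0,2])/K[0,0]*depth,(v-K[1,2])/K[1,1]*depth,depth],-1)
    return (p-t)@R
def snap(n):
    im,d=bot.read_camera(n); return im,d,cloud(n,d)
E
python3 - <<'E'
from h import *
for n in("top","side"):
    im,d,P=snap(n); cv2.imwrite(f"pics/{n}0.png",im[:,:,::-1]); np.savez(f"{n}0.npz",im=im,P=P)
    print(cal(n)[3])
s=bot.read_state();print(s["time"],s["tcp_rot"],s["tool_pos"])
E
```

```text
pics
{'vfov': 42.855614860712684, 'cx': 313.97307464721683, 'cy': 195.76334238245448, 'rvec': array([ 2.12670024, -2.1380933 ,  0.22393663]), 'tvec': array([-0.04420614,  0.53175741,  1.68200899])}
{'vfov': 46.74677269180269, 'cx': 320.1366452448833, 'cy': 199.3314689626179, 'rvec': array([ 2.25391056, -0.72129549,  0.27407809]), 'tvec': array([-0.4505529 ,  0.25345143,  1.10066238])}
0.1 [-0.52646404 -3.09670765  0.0031825 ] [0.2228014  0.63644542 0.23005346]
```

View pics/top0.png

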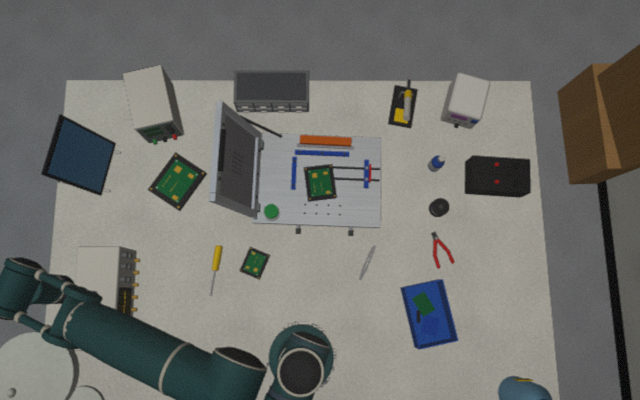

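View pics/side0.png

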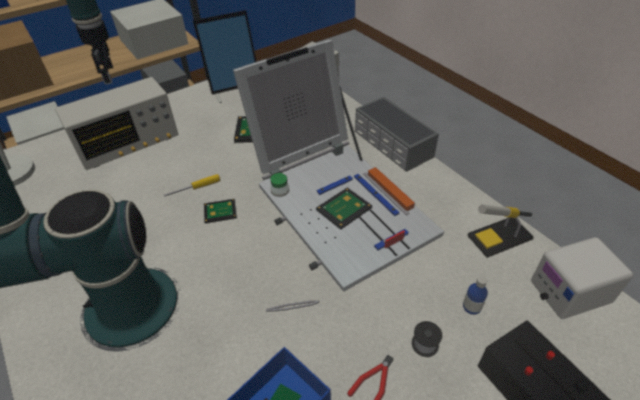

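Candidates, by top-camera pixel:
- Large board on the bench at (178,181).
- Middle-sized one on the printer bed at (320,182), which is the one meant.
- Small one at (255,263).
- Green piece in the blue tray at (425,303).

Next I'll check a close crop and measure.

```bash
cat > m.py <<'E'
from h import *
def rect(P,m,name):
    q=P[m]; 
    r=cv2.minAreaRect((q[:,:2]*1000).astype(np.float32)); print(name,len(q),np.round(r[0],1),np.round(r[1],1),round(r[2],2),"z",np.round(np.median(q[:,2])*1000,1)); return r
def measure(im,P,c=None):
    h=cv2.cvtColor(im,cv2.COLOR_RGB2HSV); H,S,V=[h[...,i].astype(int) for i in range(3)]
    x,y,z=P[...,0],P[...,1],P[...,2]
    win=(x>.35)&(x<.85)&(y>-.35)&(y<.25)&(z>.02)&(z<.09)
    out={}
    for name,m in dict(blue=(H>100)&(H<130)&(S>120),green=(H>40)&(H<90)&(S>90),dark=(V<75)&(S<120),red=((H<8)|(H>172))&(S>130),orange=(H>8)&(H<20)&(S>150)).items():
        n,l=cv2.connectedComponents((m&win).astype(np.uint8))
        for i in range(1,n):
            if (l==i).sum()>25: out[name,i]=(rect(P,l==i,name),l==i)
    return out
E
python3 - <<'E'
from m import *
for n in("top","side"):
    a=np.load(n+"0.npz"); print(n); measure(a["im"],a["P"])
a=np.load("top0.npz");P=a["P"]
m=(abs(P[...,2]-.032)<.006)&(P[...,0]>.35)&(P[...,0]<.9)&(abs(P[...,1])<.4); rect(P,m,"bed")
im=a["im"][90:240,200:400,::-1]; cv2.imwrite("pics/crop0.png",cv2.resize(im,(800,600),interpolation=cv2.INTER_CUBIC))
E
```

```text
top
blue 191 [686.  -74.6] [185.1  15.9] 87.14 z 39.7
blue 94 [607.8  22.8] [10.6 94.9] 89.97 z 39.9
blue 32 [ 615.  -229.2] [32.1 13.9] 5.22 z 41.2
green 502 [580.9 -67.6] [95.1 74.2] 7.32 z 45.4
green 147 [476.3  97.8] [44.  42.1] 45.03 z 81.2
dark 28 [847.1  37.2] [ 4.1 31.9] 0.15 z 55.8
dark 29 [696.1 136.2] [10.1 49.2] 86.32 z 73.3
dark 481 [ 587.1 -120.9] [118.  205.3] 7.11 z 42.1
red 28 [ 608.9 -237.4] [10.8 51.4] 80.05 z 60.7
orange 395 [727.5 -87.3] [174.3  29.7] 86.26 z 52.8
side
blue 201 [687.9 -74.8] [185.   15.9] 87.27 z 39.1
blue 111 [617.6  22. ] [ 18.1 109.2] 87.17 z 39.3
blue 35 [ 576.  -226.4] [21.2 13.2] 3.93 z 39.7
green 170 [483.1 106.5] [71.5 42. ] 62.45 z 80.8
green 519 [584.1 -65.4] [94.3 76. ] 4.52 z 44.7
dark 34 [750.1  87.3] [38.9  9.1] 86.13 z 63.1
dark 67 [708.8 131.7] [21.9 33.7] 53.27 z 53.3
dark 30 [471.5  80.8] [14.  36.8] 63.81 z 73.8
dark 614 [ 587.6 -115.4] [119.8 196.8] 7.57 z 42.9
dark 31 [417.6   5.3] [11.1 18.2] 71.98 z 27.3
dark 37 [ 409.3 -174.7] [10.  18.7] 77.67 z 28.2
red 54 [ 611.9 -239.5] [ 7.7 55.3] 87.43 z 60.7
orange 450 [728.8 -87.3] [180.   30.2] 88.78 z 52.9
bed 7534 [622.7  -4.8] [496.4 768.2] 4.55 z 31.9
```

View pics/crop0.png

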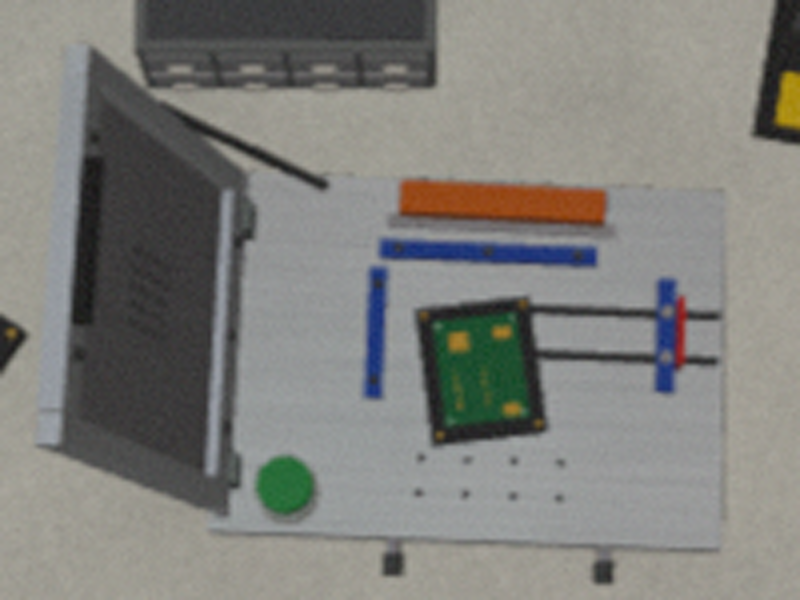

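The crop confirms the target. The carrier is at crop (480,370), turned about 10° from the printer. The rails are at (488,252) and (375,332), the clamp bar at (666,335) and the red tab at (681,332). Printer yaw comes out at about -2.8°. I'll turn the tool square to the printer and swing in front of the stencil frame.

Request:
jog_arm --pt "0.2 0 0 0 -5.5" --pt "0.2 0 0 0 -5.5" --pt "0.2 0 0 0 -5.5" --pt "0.2 -12.5 -34.2 0 0" --pt "0.2 -12.5 -34.2 0 0" --pt "0.2 -12.5 -34.2 0 0" --pt "0.2 -12.5 -34.2 0 0" --pt "0.2 -12.5 -34.2 0 0" --pt "0.2 -12.5 -34.2 0 0" --pt "0.2 -12.5 -34.2 0 0"

```text
time: 0.93
tool_pos: [0.2987, 0.3917, 0.2307]
tcp_rot: [-0.076, -3.14, 0.001]
wrist_force: [0.5, -0.1, -0.3]
width: 0.602
grip_force: 0.0
```

Request:
jog_arm --pt "0.2 -12.5 -34.2 0 0" --pt "0.2 -12.5 -34.2 0 0" --pt "0.2 -12.5 -34.2 0 0" --pt "0.2 -12.5 -34.2 0 0" --pt "0.2 -12.5 -34.2 0 0" --pt "0.2 -12.5 -34.2 0 0" --pt "0.2 -12.5 -34.2 0 0" --pt "0.2 -12.5 -34.2 0 0" --pt "0.2 -12.5 -34.2 0 0" --pt "0.2 -12.5 -34.2 0 0"

```text
time: 1.77
tool_pos: [0.4067, 0.0442, 0.2311]
tcp_rot: [0.077, 3.141, 0.0]
wrist_force: [0.8, 1.2, 0.1]
width: 0.599
grip_force: 0.0
```

Request:
jog_arm --pt "0.2 -12.5 -34.2 0 0" --pt "0.2 -12.5 -34.2 0 0" --pt "0.2 -12.5 -34.2 0 0" --pt "0.2 0 0 0 0" --pt "0.2 0 0 0 0" --pt "0.2 0 0 0 0"

```text
time: 2.27
tool_pos: [0.4388, -0.0582, 0.2307]
tcp_rot: [-0.079, -3.139, -0.001]
wrist_force: [-0.5, 0.5, -0.3]
width: 0.598
grip_force: 0.0
```

```bash
cat > st.py <<'E'
from m import *
from scipy.spatial.transform import Rotation as Ro
def st(psi=-2.83):
    s=bot.read_state(); a=np.radians(psi); ex=np.array([np.cos(a),np.sin(a)]); ey=np.array([-ex[1],ex[0]]); p=s["tool_pos"]*1000
    R=Ro.from_rotvec(s["tcp_rot"]).as_matrix()
    print("t",round(s["time"],2),"p",np.round([p[:2]@ex,p[:2]@ey,p[2]],1),"ytool deg",np.round(np.degrees(np.arctan2(R[1,1],R[0,1])),2),"tilt",np.round(R[:,2],3),"F",np.round(s["wrist_force"],1),"w",round(s["width"],2))
    return ex,ey
E
python3 - <<'E'
from st import *
ex,ey=st()
im,d,P=snap("top"); o=measure(im,P); 
for k,(r,m) in o.items():
    c=np.array(r[0]); print(k,np.round([c@ex,c@ey],1))
im,d,P=snap("side"); o=measure(im,P); cv2.imwrite("pics/side1.png",im[:,:,::-1])
for k,(r,m) in o.items():
    c=np.array(r[0]); print(k,np.round([c@ex,c@ey],1))
E
```

```text
t 2.27 p [441.1 -36.4 230.7] ytool deg 87.13 tilt [-0.001  0.001 -1.   ] F [-0.5  0.5 -0.3] w 0.6
blue 192 [686.1 -74.6] [184.9  15.6] 87.34 z 39.2
blue 95 [606.9  23.2] [12.8 94.4] 87.55 z 39.9
blue 33 [ 614.9 -228.8] [33.1 13.6] 4.76 z 40.4
blue 26 [ 576.  -225.2] [11.1 24.3] 87.6 z 37.4
green 90 [622.5 -66.6] [70.8 24.8] 79.67 z 44.7
green 141 [475.8  97. ] [43.5 41.5] 27.83 z 81.1
dark 147 [ 620.2 -120.4] [194.2  41.1] 86.9 z 41.2
red 30 [ 609.4 -237.6] [10.8 55.2] 78.67 z 62.6
orange 397 [727.7 -87.1] [174.3  29.3] 86.69 z 52.7
('blue', 1) [689.  -40.7]
('blue', 4) [605.   53.1]
('blue', 5) [ 625.5 -198.2]
('blue', 6) [ 586.4 -196.5]
('green', 1) [625.1 -35.8]
('green', 2) [470.4 120.4]
('dark', 34) [625.4 -89.6]
('red', 5) [ 620.4 -207.2]
('orange', 1) [731.1 -51.1]
blue 201 [688.8 -75.1] [185.6  17.7] 87.79 z 39.4
blue 112 [617.   22.7] [ 18.2 112.7] 87.08 z 39.3
blue 36 [ 575.1 -225.4] [22.5 13.6] 7.83 z 39.2
green 167 [483.1 106.7] [69.5 41.6] 62.56 z 80.7
green 523 [583.7 -65. ] [93.4 75.9] 8.41 z 44.9
dark 33 [751.1  86.9] [38.3  6.4] 86.55 z 62.5
dark 66 [707.1 131.8] [15.6 32.6] 60.6 z 53.4
dark 27 [469.5  80.1] [11.  33.8] 63.11 z 75.1
dark 558 [583.2 -70.2] [122.2 104.7] 5.71 z 43.0
dark 32 [418.    5.5] [13.6 17.9] 86.24 z 26.9
dark 36 [ 409.9 -173.4] [18.1 11.4] 0.67 z 28.2
red 54 [ 611.8 -239.5] [ 5.7 56.6] 88.31 z 60.9
orange 443 [729.5 -88.8] [177.8  29. ] 86.58 z 52.8
('blue', 1) [691.7 -41. ]
('blue', 2) [615.1  53.1]
('blue', 4) [ 585.6 -196.7]
('green', 1) [477.3 130.4]
('green', 2) [586.2 -36.1]
('dark', 5) [745.9 123.9]
('dark', 8) [699.8 166.5]
('dark', 20) [465.  103.2]
('dark', 22) [585.9 -41.3]
('dark', 26) [417.2  26.2]
('dark', 34) [ 417.9 -152.9]
('red', 1) [ 622.8 -209. ]
('orange', 1) [733.  -52.7]
```

Request:
jog_arm --pt "0.2 -12 0 30 0" --pt "0.2 -12 0 30 0" --pt "0.2 -12 0 30 0" --pt "0.2 -12 0 30 0" --pt "0.2 0 0 30 0" --pt "0.2 0 0 25 0" --pt "0.2 0 0 12 0" --pt "0.2 0 0 3 0" --pt "0.2 0 0 0 0" --pt "0.2 0 0 0 0"

```text
time: 3.2
tool_pos: [0.488, -0.0599, 0.0422]
tcp_rot: [0.074, 3.139, -0.0]
wrist_force: [-0.0, -0.4, 0.6]
width: 0.601
grip_force: 0.0
```

Request:
jog_arm --pt "0.2 0 0 2 0" --pt "0.2 0 0 2 0" --pt "0.2 0 0 0 0"

```text
time: 3.45
tool_pos: [0.488, -0.0607, 0.0381]
tcp_rot: [0.076, 3.139, -0.0]
wrist_force: [-0.6, -0.2, -0.4]
width: 0.602
grip_force: 0.0
```

Run:
```python
from st import *
st()
im,d,P=snap("side"); cv2.imwrite("pics/side2.png",cv2.resize(im[130:280,230:430,::-1],(800,600),interpolation=cv2.INTER_CUBIC))
```

```text
t 3.45 p [490.4 -36.5  38.1] ytool deg 87.21 tilt [ 0.002 -0.    -1.   ] F [-0.6 -0.2 -0.4] w 0.6
```

View pics/side2.png

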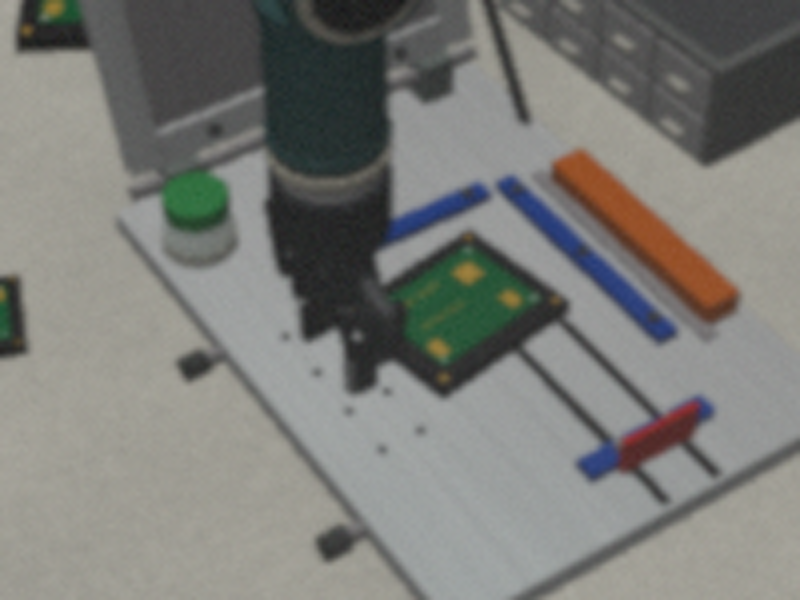

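The gripper stands in front of the carrier with its near finger at crop (360,380), a little above the bed. I'll feel for the bed.

Request:
jog_arm --pt "0.2 0 0 2 0" --pt "0.2 0 0 0 0"

```text
time: 3.67
tool_pos: [0.4873, -0.0607, 0.0353]
tcp_rot: [0.077, 3.14, -0.0]
wrist_force: [0.5, 0.2, 0.0]
width: 0.597
grip_force: 0.0
```

Request:
jog_arm --pt "0.2 0 0 2 0" --pt "0.2 0 0 0 0"

```text
time: 3.83
tool_pos: [0.4871, -0.0607, 0.033]
tcp_rot: [-0.077, -3.14, -0.0]
wrist_force: [0.5, 0.4, -0.3]
width: 0.6
grip_force: 0.0
```

Request:
jog_arm --pt "0.2 0 0 2 0" --pt "0.2 0 0 0 0"

```text
time: 4.0
tool_pos: [0.487, -0.0606, 0.0308]
tcp_rot: [-0.077, -3.14, -0.0]
wrist_force: [0.3, 0.4, -0.2]
width: 0.601
grip_force: 0.0
```

Request:
jog_arm --pt "0.2 0 0 1 0" --pt "0.2 0 0 0 0"

```text
time: 4.17
tool_pos: [0.4872, -0.0606, 0.0301]
tcp_rot: [-0.077, -3.14, -0.0]
wrist_force: [-0.2, 0.4, 0.7]
width: 0.597
grip_force: 0.0
```

Request:
jog_arm --pt "0.2 -4 0 0 0" --pt "0.2 -4 0 0 0" --pt "0.2 -4 0 0 0" --pt "0.2 -4 0 0 0" --pt "0.2 -4 0 0 0" --pt "0.2 -4 0 0 0" --pt "0.2 -4 0 0 0" --pt "0.2 -4 0 0 0" --pt "0.2 -4 0 0 0" --pt "0.2 -4 0 0 0"

```text
time: 5.0
tool_pos: [0.5276, -0.0626, 0.0302]
tcp_rot: [-0.077, -3.14, -0.0]
wrist_force: [-1.2, 0.3, -0.3]
width: 0.6
grip_force: 0.4
```

Run:
```python
from st import *
ex,ey=st()
im,d,P=snap("side"); o=measure(im,P); cv2.imwrite("pics/side3.png",cv2.resize(im[130:280,230:430,::-1],(800,600),interpolation=cv2.INTER_CUBIC))
for k,(r,m) in o.items():
    c=np.array(r[0]); print(k,np.round([c@ex,c@ey],1))
```

```text
t 5.0 p [530.  -36.5  30.2] ytool deg 87.2 tilt [-0.  0. -1.] F [-1.2  0.3 -0.3] w 0.6
blue 204 [687.7 -75.3] [183.1  17.7] 86.74 z 39.2
blue 29 [656.1  18.3] [15.7 29.8] 72.84 z 38.8
blue 37 [ 576.8 -225.8] [24.8 13.3] 5.47 z 38.7
green 170 [483.5 107.5] [71.6 41.6] 62.57 z 80.9
green 392 [607.6 -71.2] [77.1 85.5] 88.58 z 45.0
dark 33 [751.9  86.5] [38.1  7.3] 88.61 z 62.6
dark 591 [586.7 -93.4] [145.6 144.4] 86.4 z 43.8
dark 28 [417.6   5. ] [10.2 17.6] 86.59 z 27.4
dark 35 [ 410.6 -174.2] [12.2 17.4] 88.82 z 28.7
red 58 [ 611.7 -239.7] [ 7.6 54.2] 89.0 z 60.2
orange 450 [729.3 -89.3] [179.2  29.2] 86.67 z 52.8
('blue', 1) [690.5 -41.3]
('blue', 2) [654.4  50.7]
('blue', 4) [ 587.2 -197. ]
('green', 1) [477.6 131.2]
('green', 2) [610.4 -41.1]
('dark', 2) [746.7 123.5]
('dark', 15) [590.6 -64.4]
('dark', 24) [416.9  25.6]
('dark', 32) [ 418.7 -153.7]
('red', 1) [ 622.8 -209.2]
('orange', 1) [732.8 -53.2]
```

View pics/side3.png

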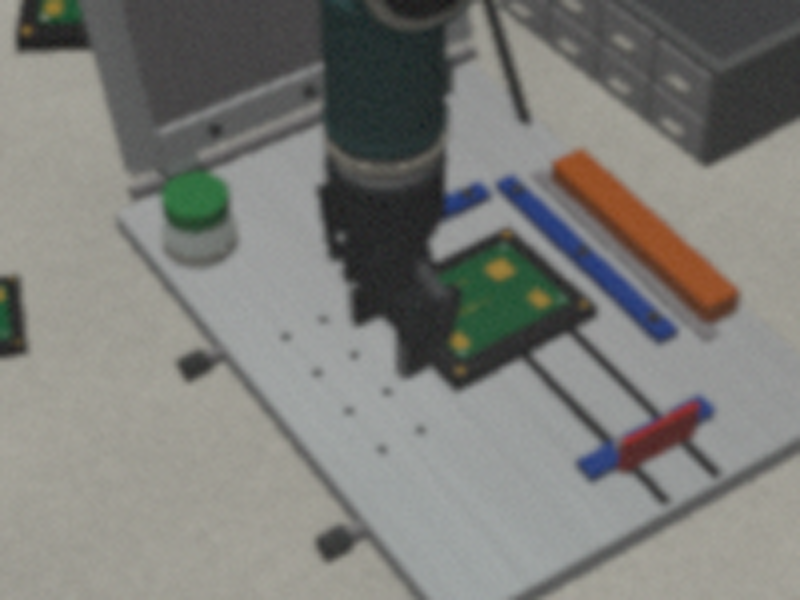

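The carrier is now square against both fingers, with its rear corners at crop (507,235) and (595,310), about 20 mm short of the rear rail. I'll carry on slowly to contact.

Request:
jog_arm --pt "0.2 -3 0 0 0" --pt "0.2 -3 0 0 0" --pt "0.2 -3 0 0 0" --pt "0.2 -3 0 0 0" --pt "0.2 -2 0 0 0" --pt "0.2 -2 0 0 0" --pt "0.2 -2 0 0 0"

```text
time: 5.63
tool_pos: [0.5454, -0.0635, 0.0303]
tcp_rot: [-0.077, -3.141, 0.0]
wrist_force: [-0.5, 0.1, 0.0]
width: 0.601
grip_force: 0.5
```

Request:
jog_arm --pt "0.2 -1 0 0 0" --pt "0.2 -1 0 0 0"

```text
time: 5.8
tool_pos: [0.5473, -0.0636, 0.0303]
tcp_rot: [-0.077, -3.141, 0.0]
wrist_force: [-1.1, -0.4, 1.0]
width: 0.599
grip_force: 0.6
```

Request:
jog_arm --pt "0.2 -1 0 0 0" --pt "0.2 0 0 0 0"

```text
time: 5.97
tool_pos: [0.5485, -0.0637, 0.0304]
tcp_rot: [0.077, 3.14, -0.0]
wrist_force: [-0.5, 0.5, 0.7]
width: 0.6
grip_force: 0.1
```

Request:
jog_arm --pt "0.2 -1 0 0 0" --pt "0.2 0 0 0 0"

```text
time: 6.13
tool_pos: [0.5486, -0.0636, 0.0301]
tcp_rot: [-0.076, -3.139, -0.0]
wrist_force: [-3.1, 0.2, 1.5]
width: 0.601
grip_force: 1.4
```

Request:
jog_arm --pt "0.2 -1 0 0 0" --pt "0.2 0 0 0 0"

```text
time: 6.3
tool_pos: [0.5487, -0.0636, 0.0298]
tcp_rot: [-0.076, -3.137, -0.0]
wrist_force: [-6.5, 0.7, 1.9]
width: 0.599
grip_force: 2.6
```

Request:
jog_arm --pt "0.2 -1 0 0 0" --pt "0.2 0 0 0 0"

```text
time: 6.47
tool_pos: [0.5487, -0.0635, 0.0295]
tcp_rot: [-0.076, -3.135, -0.001]
wrist_force: [-7.9, 0.1, 3.3]
width: 0.599
grip_force: 3.5
```

Seated against the rear rail with about 8 N of push. Next I back off, lift, shut the fingers and go to the right of the red tab.

Request:
jog_arm --pt "0.2 10 0 0 0" --pt "0.2 12 0 0 0" --pt "0.2 0 0 -35 0" --pt "0.2 0 0 -35 0" --pt "-1 0 0 -30 0" --pt "-1 -15 -35 0 0" --pt "-1 -15 -35 0 0" --pt "-1 -15 -35 0 0" --pt "-1 -15 -35 0 0" --pt "-1 -15 -35 0 0"

```text
time: 7.3
tool_pos: [0.5966, -0.243, 0.1309]
tcp_rot: [0.076, 3.138, -0.001]
wrist_force: [1.5, 0.4, 0.3]
width: 0.0
grip_force: 0.0
```

Request:
jog_arm --pt "-1 -14 -34 0 0" --pt "-1 0 0 0 0" --pt "-1 0 0 0 0" --pt "-1 0 0 0 0"

```text
time: 7.63
tool_pos: [0.6077, -0.2756, 0.13]
tcp_rot: [-0.078, -3.141, -0.001]
wrist_force: [-0.7, -0.6, -0.3]
width: -0.001
grip_force: 0.0
```

Run:
```python
from st import *
ex,ey=st()
for n in("top","side"):
  im,d,P=snap(n); o=measure(im,P); cv2.imwrite(f"pics/{n}4.png",cv2.resize(im[130:280,230:430,::-1],(800,600),interpolation=cv2.INTER_CUBIC))
  for k,(r,m) in o.items():
    c=np.array(r[0]); print(k,np.round([c@ex,c@ey],1))
```

```text
t 7.63 p [ 620.5 -245.2  130. ] ytool deg 87.16 tilt [-0.     0.001 -1.   ] F [-0.7 -0.6 -0.3] w -0.0
blue 195 [685.1 -74.5] [184.6  17.5] 87.49 z 40.1
blue 80 [615.4  22.8] [10.6 76.6] 89.98 z 40.3
green 499 [619.4 -78. ] [74.3 98.4] 86.5 z 45.2
green 143 [475.   98.2] [41.1 43.9] 0.37 z 81.3
dark 424 [ 616.3 -124.5] [188.5 119.5] 87.82 z 42.7
orange 396 [728. -87.] [173.8  31.2] 86.71 z 52.9
('blue', 1) [687.9 -40.6]
('blue', 3) [613.5  53.2]
('green', 1) [622.5 -47.4]
('green', 3) [469.6 121.5]
('dark', 17) [621.7 -93.9]
('orange', 1) [731.4 -50.9]
blue 83 [690.  -25.9] [89.8 16.9] 85.1 z 40.1
blue 110 [617.5  21.9] [ 16.5 109.9] 87.21 z 39.3
blue 104 [ 685.6 -122.8] [91.1 16.8] 87.47 z 39.4
blue 38 [ 577.4 -226.1] [25.7 13.5] 8.47 z 38.6
green 165 [482.7 107.2] [69.8 39.6] 58.44 z 81.1
green 531 [621.8 -75.2] [77.8 95.9] 84.24 z 45.0
dark 29 [749.7  86.6] [38.4  6.4] 83.82 z 63.8
dark 57 [709.  131.8] [18.5 27.8] 54.63 z 52.2
dark 510 [619.4 -78.2] [102.3 119.4] 87.61 z 43.2
dark 27 [417.7   4.1] [17.6 12.4] 8.4 z 28.2
dark 32 [ 409.5 -174.4] [12.6 18.2] 88.68 z 28.9
red 64 [ 613.7 -239.2] [ 7.4 58.4] 88.06 z 60.1
orange 227 [731.  -52.1] [99.7 27.5] 86.73 z 52.8
('blue', 1) [690.5   8.2]
('blue', 2) [615.7  52.4]
('blue', 3) [690.8 -88.8]
('blue', 5) [ 587.9 -197.3]
('green', 1) [476.9 130.9]
('green', 2) [624.7 -44.4]
('dark', 1) [744.5 123.5]
('dark', 3) [701.6 166.7]
('dark', 11) [622.5 -47.5]
('dark', 15) [416.9  24.7]
('dark', 22) [ 417.6 -154. ]
('red', 1) [ 624.8 -208.6]
('orange', 1) [732.7 -15.9]
```

View pics/side4.png

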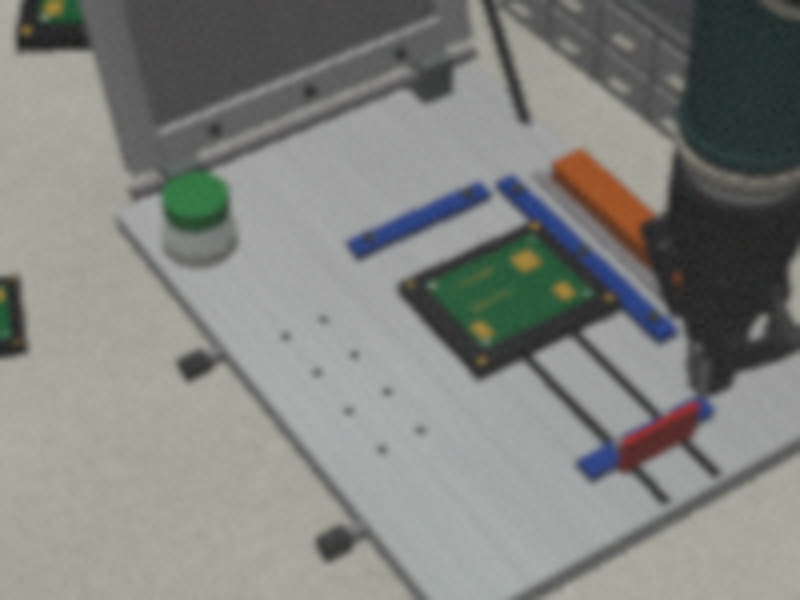

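The carrier is flush along the rear rail, with its corners at crop (535,225) and (620,300). It's about 40 mm right of the left rail. Now down behind the tab, then push +y.

Request:
jog_arm --pt "-1 0 0 30 0" --pt "-1 0 0 30 0" --pt "-1 0 0 20 0" --pt "-1 0 0 4 0" --pt "-1 0 0 0 0" --pt "-1 0 4 0 0" --pt "-1 0 4 0 0" --pt "-1 0 4 0 0" --pt "-1 0 4 0 0" --pt "-1 0 4 0 0"

```text
time: 8.57
tool_pos: [0.6098, -0.2556, 0.0476]
tcp_rot: [0.076, 3.139, -0.001]
wrist_force: [0.1, 0.5, 0.0]
width: 0.0
grip_force: 0.0
```

Request:
jog_arm --pt "-1 0 4 0 0" --pt "-1 0 4 0 0" --pt "-1 0 4 0 0" --pt "-1 0 4 0 0" --pt "-1 0 4 0 0" --pt "-1 0 4 0 0" --pt "-1 0 4 0 0" --pt "-1 0 4 0 0" --pt "-1 0 4 0 0" --pt "-1 0 4 0 0"

```text
time: 9.4
tool_pos: [0.611, -0.2155, 0.0463]
tcp_rot: [0.077, 3.141, -0.0]
wrist_force: [1.0, -3.1, 1.2]
width: 0.0
grip_force: 1.7
```

Request:
jog_arm --pt "-1 0 4 0 0" --pt "-1 0 4 0 0" --pt "-1 0 4 0 0" --pt "-1 0 4 0 0" --pt "-1 0 4 0 0" --pt "-1 0 4 0 0" --pt "-1 0 4 0 0" --pt "-1 0 4 0 0" --pt "-1 0 4 0 0" --pt "-1 0 4 0 0"

```text
time: 10.23
tool_pos: [0.6127, -0.1755, 0.0462]
tcp_rot: [-0.077, -3.14, -0.0]
wrist_force: [0.6, -3.3, 2.0]
width: 0.0
grip_force: 1.7
```

Run:
```python
from st import *
ex,ey=st()
for n in["side"]:
  im,d,P=snap(n); o=measure(im,P); cv2.imwrite(f"pics/{n}5.png",cv2.resize(im[130:280,230:430,::-1],(800,600),interpolation=cv2.INTER_CUBIC))
  for k,(r,m) in o.items():
    c=np.array(r[0]); print(k,np.round([c@ex,c@ey],1))
```

```text
t 10.23 p [ 620.6 -145.    46.2] ytool deg 87.2 tilt [-0.  0. -1.] F [ 0.6 -3.3  2. ] w 0.0
blue 45 [689.6  -9.5] [12.1 50.5] 0.09 z 39.9
blue 113 [617.1  23.9] [ 19.  110.8] 86.84 z 39.4
blue 32 [ 578.9 -146.8] [13.7 23.7] 86.67 z 39.0
green 167 [482.3 107.1] [69.5 39.9] 62.4 z 80.8
green 446 [617.5 -74.9] [78.6 89.8] 85.63 z 44.7
dark 31 [752.1  89.1] [40.5  5.7] 84.08 z 61.0
dark 60 [708.4 131.2] [17.2 28.9] 61.09 z 53.2
dark 375 [596.3 -87.8] [151.8 102.8] 69.02 z 42.9
dark 71 [ 616.9 -179.3] [26.6 32. ] 67.64 z 67.7
dark 28 [419.    5.8] [11.9 18.3] 80.76 z 27.0
dark 26 [ 634.6 -245. ] [48.8  5.8] 86.13 z 31.8
dark 33 [ 408.5 -173.4] [17.3 11.5] 6.85 z 28.9
orange 165 [ 726.  -145.3] [27.6 63.4] 0.01 z 52.7
('blue', 1) [689.2  24.5]
('blue', 2) [615.1  54.3]
('blue', 3) [ 585.4 -118. ]
('green', 1) [476.4 130.8]
('green', 2) [620.5 -44.3]
('dark', 4) [746.8 126.1]
('dark', 6) [701.1 166. ]
('dark', 19) [599.9 -58.3]
('dark', 29) [ 625.1 -148.6]
('dark', 30) [418.2  26.4]
('dark', 34) [ 645.9 -213.3]
('dark', 37) [ 416.5 -153.1]
('orange', 1) [ 732.3 -109.3]
```

View pics/side5.png

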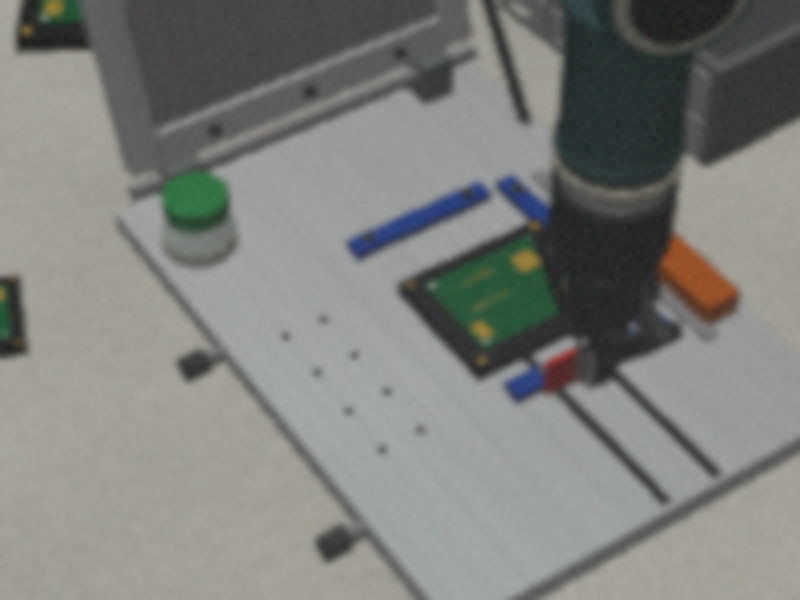

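The clamp bar at crop (525,385) follows the push with 3 N and is about 15 mm from the carrier. I'll go on, slower.

Request:
jog_arm --pt "-1 0 3 0 0" --pt "-1 0 3 0 0" --pt "-1 0 2 0 0" --pt "-1 0 2 0 0" --pt "-1 0 2 0 0" --pt "-1 0 2 0 0" --pt "-1 0 2 0 0" --pt "-1 0 2 0 0" --pt "-1 0 2 0 0" --pt "-1 0 2 0 0"

```text
time: 11.12
tool_pos: [0.6136, -0.1538, 0.0461]
tcp_rot: [-0.077, -3.14, 0.0]
wrist_force: [-1.4, -4.2, 0.9]
width: -0.001
grip_force: 2.1
```

Request:
jog_arm --pt "-1 0 2 0 0" --pt "-1 0 2 0 0" --pt "-1 0 2 0 0" --pt "-1 0 2 0 0" --pt "-1 0 2 0 0" --pt "-1 0 2 0 0" --pt "-1 0 2 0 0" --pt "-1 0 2 0 0" --pt "-1 0 2 0 0" --pt "-1 0 2 0 0"

```text
time: 11.95
tool_pos: [0.6147, -0.1337, 0.0461]
tcp_rot: [-0.077, -3.14, -0.0]
wrist_force: [-2.7, -3.6, 0.3]
width: 0.001
grip_force: 2.1
```

Request:
jog_arm --pt "-1 0 2 0 0" --pt "-1 0 2 0 0" --pt "-1 0 1 0 0" --pt "-1 0 1 0 0" --pt "-1 0 0 0 0"

```text
time: 12.37
tool_pos: [0.6152, -0.1276, 0.0462]
tcp_rot: [-0.076, -3.141, -0.001]
wrist_force: [-1.4, -3.1, -1.2]
width: 0.001
grip_force: 1.4
```

Run:
```python
from st import *
ex,ey=st()
for n in["side"]:
  im,d,P=snap(n); o=measure(im,P); cv2.imwrite(f"pics/{n}6.png",cv2.resize(im[130:280,230:430,::-1],(800,600),interpolation=cv2.INTER_CUBIC))
```

```text
t 12.37 p [620.8 -97.1  46.2] ytool deg 87.21 tilt [-0.  0. -1.] F [-1.4 -3.1 -1.2] w 0.0
blue 125 [617.5  23. ] [ 18.7 110.8] 87.32 z 39.2
blue 55 [ 685.3 -144.9] [42.  15.4] 85.61 z 39.1
blue 39 [582.5 -97.5] [25.5 18.1] 5.05 z 40.0
green 170 [481.8 103.8] [69.4 42. ] 62.28 z 81.1
green 407 [609.4 -44.2] [106.5  75.2] 72.57 z 44.9
dark 64 [707.5 132.1] [16.6 31.5] 56.82 z 53.0
dark 461 [603.  -54.7] [168.8 104.8] 75.86 z 43.3
dark 28 [417.5   6.8] [16.9 14. ] 4.43 z 27.3
dark 28 [ 634.2 -239.1] [58.9  7.2] 84.36 z 32.3
dark 34 [ 410.6 -173.3] [11.8 16.4] 89.96 z 26.5
red 31 [ 606.7 -102.9] [35.2 15.7] 50.2 z 58.3
orange 306 [ 728.5 -117. ] [119.9  29.2] 86.32 z 52.7
```

View pics/side6.png

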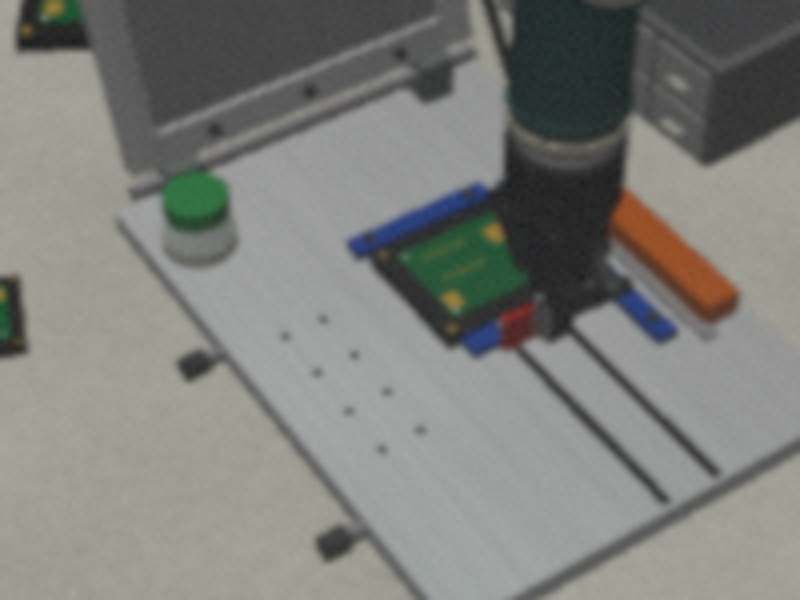

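The carrier is square and only a few mm short of the left rail (rail end at crop (360,245), carrier corner at (378,258)). I'll push by millimetres until the force rises.

Request:
jog_arm --pt "-1 0 1 0 0" --pt "-1 0 1 0 0" --pt "-1 0 1 0 0" --pt "-1 0 0 0 0"

```text
time: 12.75
tool_pos: [0.6155, -0.1249, 0.0462]
tcp_rot: [0.077, 3.14, 0.0]
wrist_force: [-0.2, -3.9, -1.3]
width: 0.001
grip_force: 1.7
```

Request:
jog_arm --pt "-1 0 1 0 0" --pt "-1 0 1 0 0" --pt "-1 0 0 0 0"

```text
time: 13.0
tool_pos: [0.6156, -0.1228, 0.0463]
tcp_rot: [0.077, 3.14, 0.0]
wrist_force: [0.4, -3.6, -1.1]
width: -0.001
grip_force: 1.7
```

Request:
jog_arm --pt "-1 0 1 0 0" --pt "-1 0 1 0 0" --pt "-1 0 0 0 0"

```text
time: 13.25
tool_pos: [0.6157, -0.1208, 0.0463]
tcp_rot: [0.077, 3.14, 0.0]
wrist_force: [-0.6, -4.0, -1.6]
width: -0.002
grip_force: 1.6
```

Request:
jog_arm --pt "-1 0 1 0 0" --pt "-1 0 1 0 0" --pt "-1 0 0 0 0"

```text
time: 13.5
tool_pos: [0.6157, -0.1198, 0.0464]
tcp_rot: [0.076, 3.14, -0.002]
wrist_force: [-0.6, -7.0, -1.8]
width: -0.004
grip_force: 3.4
```

Request:
jog_arm --pt "-1 0 1 0 0" --pt "-1 0 1 0 0" --pt "-1 0 0 0 0"

```text
time: 13.75
tool_pos: [0.6158, -0.1196, 0.0464]
tcp_rot: [0.075, 3.14, -0.007]
wrist_force: [-0.2, -12.3, -2.5]
width: -0.001
grip_force: 6.3
```

Hard against the left rail with 12 N. Next I back away, look, and press the front edge once more.

Request:
jog_arm --pt "-1 0 -8 0 0" --pt "-1 0 -14 0 0" --pt "-1 0 0 -30 0" --pt "-1 0 0 -30 0" --pt "-1 0 0 -25 0" --pt "-1 30 0 0 0" --pt "-1 30 0 0 0" --pt "-1 30 0 0 0" --pt "0.2 0 30 0 0" --pt "0.2 0 30 0 0"

```text
time: 14.58
tool_pos: [0.5261, -0.075, 0.1316]
tcp_rot: [0.083, 3.14, 0.002]
wrist_force: [0.6, 0.2, -0.9]
width: 0.273
grip_force: 0.0
```

Request:
jog_arm --pt "0.2 0 30 0 0" --pt "0.2 0 12 0 0" --pt "0.2 0 0 30 0" --pt "0.2 0 0 30 0" --pt "0.2 0 0 25 0" --pt "0.2 0 0 15 0" --pt "0.2 0 0 0 0" --pt "0.2 0 0 0 0"

```text
time: 15.25
tool_pos: [0.5301, -0.0328, 0.0311]
tcp_rot: [-0.077, -3.14, -0.001]
wrist_force: [-0.8, -0.5, 1.0]
width: 0.602
grip_force: 0.0
```

Run:
```python
from st import *
ex,ey=st()
```

```text
t 15.25 p [531.1  -6.6  31.1] ytool deg 87.21 tilt [-0.     0.001 -1.   ] F [-0.8 -0.5  1. ] w 0.6
```

Request:
jog_arm --pt "0.2 -3 0 0 0" --pt "0.2 -3 0 0 0" --pt "0.2 -3 0 0 0" --pt "0.2 -3 0 0 0" --pt "0.2 -2 0 0 0" --pt "0.2 -2 0 0 0" --pt "0.2 -2 0 0 0" --pt "0.2 -1 0 0 0" --pt "0.2 0 0 0 0"

```text
time: 16.0
tool_pos: [0.549, -0.0336, 0.0313]
tcp_rot: [0.077, 3.14, -0.0]
wrist_force: [0.3, -0.4, 0.2]
width: 0.602
grip_force: 0.0
```

Request:
jog_arm --pt "0.2 -1 0 0 0" --pt "0.2 -1 0 0 0" --pt "0.2 0 0 0 0"

```text
time: 16.25
tool_pos: [0.5499, -0.0336, 0.031]
tcp_rot: [-0.076, -3.139, -0.0]
wrist_force: [-2.3, 0.2, 1.2]
width: 0.596
grip_force: 1.1
```

Request:
jog_arm --pt "0.2 -1 0 0 0" --pt "0.2 -1 0 0 0" --pt "0.2 0 0 0 0"

```text
time: 16.5
tool_pos: [0.55, -0.0335, 0.0304]
tcp_rot: [-0.076, -3.135, -0.001]
wrist_force: [-7.0, 0.9, 4.0]
width: 0.597
grip_force: 3.4
```

The contact position (551 mm) is the same as before, so the carrier never left the rear rail. I'll retreat and look.

Request:
jog_arm --pt "0.2 10 0 0 0" --pt "0.2 15 0 0 0" --pt "0.2 0 0 -35 0" --pt "0.2 0 0 -40 0" --pt "0.2 20 0 -40 0" --pt "0.2 30 0 -40 0" --pt "0.2 30 0 -20 0" --pt "0.2 20 0 0 0" --pt "0.2 0 0 0 0" --pt "0.2 0 0 0 0"

```text
time: 17.33
tool_pos: [0.4342, -0.028, 0.1975]
tcp_rot: [0.077, 3.137, -0.0]
wrist_force: [0.0, -0.5, -0.8]
width: 0.596
grip_force: 0.0
```

Run:
```python
from st import *
ex,ey=st()
for n in["side"]:
  im,d,P=snap(n); o=measure(im,P); cv2.imwrite(f"pics/{n}7.png",cv2.resize(im[130:280,230:430,::-1],(800,600),interpolation=cv2.INTER_CUBIC))
  for k,(r,m) in o.items():
    c=np.array(r[0]); print(k,np.round([c@ex,c@ey],1))
```

```text
t 17.33 p [435.   -6.6 197.5] ytool deg 87.19 tilt [ 0.003 -0.    -1.   ] F [ 0.  -0.5 -0.8] w 0.6
blue 62 [619.9  23.4] [12.1 75.5] 86.59 z 39.4
blue 66 [691.4 -33.3] [66.5 14.1] 82.84 z 40.0
blue 106 [ 686.  -121.4] [91.1 14.7] 87.12 z 39.3
blue 37 [582.4 -88.1] [21. 16.] 8.21 z 39.0
green 175 [482.9 104.6] [67.3 42.3] 57.61 z 80.8
green 482 [623.5 -32.7] [75.1 94.5] 86.06 z 44.7
dark 32 [750.3  87.6] [39.6  7.3] 83.75 z 60.7
dark 64 [709.  133.9] [19.4 29.2] 45.9 z 52.6
dark 513 [624.6 -31.8] [109.9 127.1] 87.71 z 43.0
dark 37 [476.4  81. ] [14.7 43.4] 83.16 z 75.5
dark 31 [418.    5.2] [14.8 18. ] 74.83 z 26.9
dark 37 [ 595.9 -206.2] [120.8   4.4] 86.9 z 31.8
dark 26 [ 634.3 -245.2] [ 6.2 46.8] 0.18 z 32.0
dark 37 [ 411.8 -174. ] [12.  20.3] 89.32 z 27.4
red 87 [624.6 -95.7] [67.9 26.1] 0.65 z 57.2
orange 446 [728.9 -89.4] [176.5  28.9] 86.97 z 52.9
('blue', 3) [618.  54.]
('blue', 4) [692.2   0.9]
('blue', 6) [691.1 -87.4]
('blue', 8) [586.  -59.2]
('green', 1) [477.2 128.4]
('green', 2) [624.3  -1.9]
('dark', 3) [745.1 124.5]
('dark', 6) [701.5 168.8]
('dark', 26) [625.5  -0.9]
('dark', 28) [471.9 104.4]
('dark', 36) [417.3  25.8]
('dark', 39) [ 605.3 -176.5]
('dark', 41) [ 645.6 -213.6]
('dark', 42) [ 419.9 -153.5]
('red', 1) [628.5 -64.7]
('orange', 1) [732.5 -53.3]
```

View pics/side7.png

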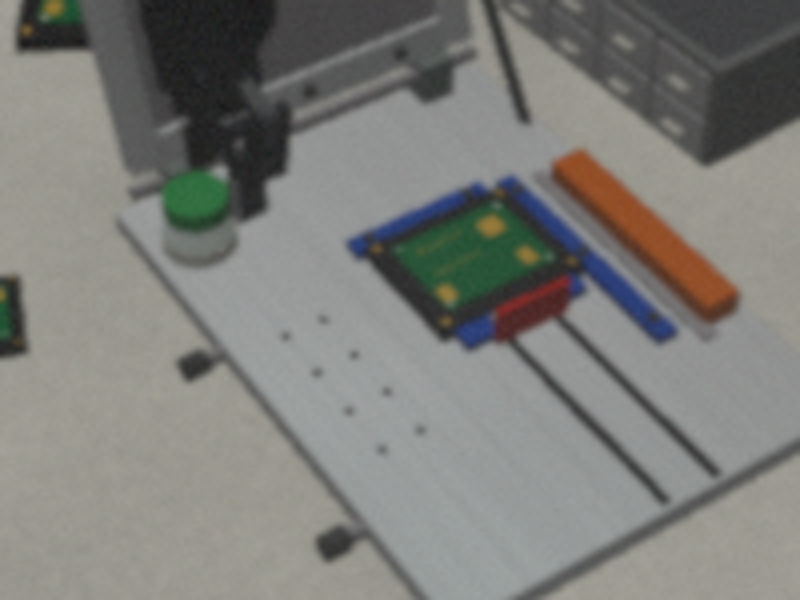

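The carrier lies flush against both blue rails (corners at crop (375,245), (500,190), (572,262)). The clamp bar is against its right side, with the red tab at (533,308). The jar and squeegee are where they were, and the fingers are clear.

```bash
python3 -c "
from workcell import bot
print(bot.finish_job())"
```

```text
the job is handed in; nothing more can be done
None
```

The job is handed in: the last picture and the contact forces show the carrier flush against both blue rails, the clamp up against its right side and the fingers clear, though the hand-in returned no verdict.

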